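Pin the hold-down strap of a bowling-ball jig with a ball-lock pin

TASK

Swing the jig's hold-down strap fully down over the red ball sample. Then take the ball-lock pin out of its rest with its thumb button squeezed in, slide it gently through the jig's fork and the strap's lug until you feel its shoulder come home against the fork, and let go so that the button springs out and the pin stays locked in place. Do not ram or force the pin, keep the ball sample in its cup, and leave the other things on the counter alone.

Things in the scene. Friction and masses are not known exactly. Their poses are not given: they have to be found in the camera images.
- jig: Bench jig fixed to the counter: grey base plate 140 x 270 x 12 mm, origin under its centre, z up. x: the way the pin goes in; y: along the base, from the fork (y -85 mm) to the hinge posts (y +85 mm, 26 mm wide, tops 138 mm above the counter). Fork and posts stand on a steel bridge bolted on through slotted feet, set anywhere within 12 mm of its middle place along x and tight there.
- pin_hole (a point): Mouth of the fork's 13 mm hole, where the pin goes in, 85 mm above the counter, axes as the jig's; given for the bridge in its middle place: the true mouth is up to 12 mm nearer or farther along x (y and z are true). Fork: two cheeks 34 mm wide, 10 mm thick, tops at 102 mm. The hole runs level along +x: cheek 10 mm, gap 2, strap lug 12 (hole 14 mm), gap 2, cheek 10; edges not bevelled.
- strap_hinge (a point): Middle of the strap's hinge axis, between the hinge posts, 123 mm above the counter, axis along the jig's x; like pin_hole given for the bridge's middle place. The strap is an aluminium bar 30 mm wide, 10 mm thick, its mid-plane through the axis, reaching 191 mm from it; its lug hangs 53 mm below the mid-plane, 170 mm from the axis; a rubber pad is under its middle.
- strap (a joint): Angle of the hold-down strap, rad: 0 = level, over the ball, pointing from the hinge to the fork; grows as it swings up and back, to 1.5 (nearly upright). Firm stop at -0.006; there its lug hole hangs about 1 mm low and the pin's nose must lift the lug a little on the way through (some 3 to 4 N). Stiff hinge (0.25 N m): stays where it is left.
- pin_grip (a point): Middle of the ball-lock pin's black handle, on the pin's axis; x along the pin to its nose. Pin 154 mm long, about 150 g, lies level in its rest, axis 45 mm above the counter. From here along x: handle body 28 mm across, -16 to +22 mm; thumb button's outer face at -34 mm (-28 squeezed in); front face of the finger flange at +28 mm; shoulder face at +68 mm; nose at +120 mm.
- pin_flange (a point): Centre of the flat front face of the finger flange (50 mm across, 6 mm thick); axes as pin_grip's. To squeeze the pin, one finger pushes the button, the other this face, both above the bare 12 mm rod that runs from here to the shoulder collar (62 mm apart released, 56 mm squeezed in). 35 mm of room for that finger between flange and collar.
- pin_shoulder (a point): Centre of the bearing face of the shoulder collar (21 mm across, 5 mm thick), 68 mm ahead of pin_grip; axes as pin_grip's. Fully home it bears on the fork's near cheek.
- pin_nose (a point): Centre of the pin's blunt end, 52 mm ahead of the shoulder face. The shank is 12 mm across; its last 5 mm taper to 7 mm. Two locking balls, 36.9 to 42.9 mm ahead of the shoulder face, stand 2.5 mm proud of the shank while the button is out and sink flush when it is in. They come clear beyond the fork only if the shoulder is within 1 mm of the cheek.
- button (a joint): Travel of the pin's round steel thumb button (36 mm across, 8 mm thick), m: 0 sprung out, 0.006 squeezed in; 3.5 N to start, 8 N fully in. While it is out the balls cannot pass a hole; if they are caught inside one when let go, the button stays partly in, by 0.002 or more.
- ball_sample_center (a point): Centre of the red resin ball sample, 90 mm across, loose in the jig's rubber cup, its top 112 mm above the counter.
- pin_rest: Fixed wooden rest, origin under its middle, x along the pin it holds. Two saddles 44 mm wide, tops level with the pin's axis (45 mm up): 16 to 34 mm behind the origin under the bare rod, 10 to 30 mm ahead under the shank. The pin lifts straight up out of them and can slide some 6 mm either way.
- thumb_insert: White plastic tube 33 mm across and 45 mm tall, standing; origin at the centre of its underside. To be left alone.
- countersink: Brass countersink bit standing on its shank, point up, 28 mm across and 46 mm tall; origin at the centre of its underside. To be left alone.
- wrist_cup: Charcoal rubber cup, 90 mm across and 50 mm tall; origin at the centre of its underside. To be left alone.
Not all that is in view belongs to the job. Of the things like the part that bears pin_grip, leave any that is purple; of the rest the larger one is meant. Leave any pink look-alike of the part that bears ball_sample_center alone.

How it is judged:
On the way, in this order (a step that is already met when the one before it is completed fails the run):
1. the strap is swung fully down (within 0.02 rad of level) (value of joint strap below 0.02 rad), for 0.2 s.
2. with its button squeezed in, the pin's shank is well inside the fork hole (value of joint button above 0.004 m and x of pin_shoulder in the frame of pin_hole between -0.025 and 0.015 m and y of pin_shoulder in the frame of pin_hole between -0.005 and 0.005 m and z of pin_shoulder in the frame of pin_hole between -0.005 and 0.005 m), for 0.1 s.
At the end, for the whole second after the job is handed in: Strap down (below 0.02 rad); pin through fork and lug up to its shoulder, within 5 mm of the hole's line and 0.1 rad of its direction; button sprung out (under 1 mm in), which it can do there only with the balls beyond the far cheek; ball sample within 10 mm of its cup's middle; gripper clear (value of joint strap below 0.02 rad and value of joint button below 0.001 m and x of pin_shoulder in the frame of pin_hole between -0.0145 and 0.0135 m and y of pin_shoulder in the frame of pin_hole between -0.005 and 0.005 m and z of pin_shoulder in the frame of pin_hole between -0.005 and 0.005 m and angle between the x axis of pin_shoulder and the x axis of pin_hole, either way round below 0.1 rad and horizontal distance between ball_sample_center and jig below 0.01 m and contact force between the fingers and anything else below 0.5 N); the robot touches nothing.
It fails at once if the pin is rammed or forced: it presses on the jig or strap with more than 25 N (contact force between pin and jig above 25 N).
It fails at once if the ball sample leaves its cup (moved more than 15 mm) (distance of ball_sample_center from where it was at the start of the episode above 0.015 m).
It fails at once if a bystander is disturbed (moved more than 15 mm) (distance of any of thumb_insert, countersink, wrist_cup from where it was at the start of the episode above 0.015 m).
It also fails if it takes over 56 s, if anything falls off the work surface, if the arm or the gripper's body presses on something with over 40 N, if the wrist force passes 120 N, or if a joint passes its speed limit or range.

ROBOT

A 6-joint arm with a two-finger parallel gripper is mounted at the origin on the work surface. World frame = base frame: x ahead of the robot, y to its left, z up, the work surface at z = 0. Lengths are in m, angles in rad, forces in N, time in s.
With the tool pointing down it reaches from about 0.375 to 0.9 m from the base axis. Payload 3.1 kg.
Tool frame: the origin (TCP) lies midway between the tips of the shut fingers; the grasp point (between the pads) lies 19 mm behind it (pinch_z is the distance from the TCP to the grasp point, in m); y points along the fingers, z is the direction in which the jaws open and shut, and the axes are right-handed (so a half turn about y gives the same grasp; the last joint's range is limited). The gripper opens to 87 mm and grips with 3 to 60 N. Pads are 19 mm wide; open, the fingers measure 117 mm over their backs; the gripper's body (75 mm by 190 mm) begins 51 mm behind the grasp point.
Start: joints at [-1.46, 0.527, 1.433, -0, 1.181, -0.178], TCP at [0.179, -0.599, 0.223] pointing down, gripper open.
Joint ranges: [-3.08, 3.08], [-0.75, 2.2], [0.22, 2.44], [-1.43, 4.57], [0, 2.65], [-2.85, 2.85]. Speed limits (rad/s): [2.79, 2.79, 3.14, 3.14, 3.14, 3.14].

INTERFACE

Orientations are given as a unit quaternion [x, y, z, w].
In Python, from rig import * gives the robot as it stands.
- The arm moves only by the tool drive_tool, never from a script. Its argument "plan" is a list of rows, each a list of 7 numbers: the shift along the tool's x, y, z in mm, then the turn, a rotation vector about the tool's x, y, z in degrees, then the finger opening in mm, from 0 to 87. A call has 1 to 10 rows; each row is the pose to reach, as a shift and turn from the pose commanded when the call began, along the tool's axes at that moment; what a row does not reach only later rows make up. A row lasts 1/10 s, in which the tool goes at most 50 mm and 8.59 degrees, less where a joint would pass 70% of its speed; a pose out of reach is approached as far as the arm can. A call with a gripper value outside its range is refused whole. The fingers move at their own pace and stop on an object; "newtons" is the grip in N (left out, the last holds). Time passes only in rows, so rows that repeat a pose let the fingers close. It gives the time, the measured TCP pose, the force and the opening at its end, in the units of the state.
- get_obs(): the state, without advancing time (a new reading comes with each control period).
- camera(name): name is "scene" or "top" or "wrist"; returns the picture (384x512x3 uint8, blue, green, red); there is no depth.
- get_calibration(name): a dict with "fx", "fy", "cx", "cy" (pixels), "D" ([k1, k2, p1, p2, k3] as OpenCV has them; the pictures are not rectified), "origin" and "rotation" of the camera in the world; the wrist camera has in their place "tool_from_camera" (4x4, takes a point from camera to tool coordinates, whose origin is the TCP and whose axes are the tool frame's). Camera axes: x right, y down, z forward; pixel columns grow to the right and rows downward; lengths in m; the calibration is good to about 2 mm. A picture is of the moment at which its call begins: read the wrist's pose just before it. get_calibration takes no time and is no camera call.
- hand_in(): hands the job in, once; it reports no verdict.
Trained networks look in the newest picture that a camera, given by its name, has taken for a name from the list of things; names that differ only in an ending like _2 or _b are one class to them, and where a whole thing is asked for, a point or a joint stands for the part that bears it (a point fixed in the world has none). Each returns a list of dicts, best first, with "conf" (0 to 1); they miss things now and then, are a little off and sometimes report something else, mostly with a low value. They report only what shows in the picture. A call takes as long as a camera call. They do not tell look-alikes from the thing itself.
- spot_in(camera, target): "location" ([column, row] in pixels, amid what is visible of it).
- mark_of(camera, target): "location" ([column, row] in pixels: a listed point, or the origin of a listed thing).
The state is a dict: "time": time; "q": joint angles; "joint_velocities": joint speeds; "joint_torque": joint torques, N m; "position": TCP position; "tool_rot": TCP orientation; "ft_force": force on the tool from outside, world axes, zero at the start; "moment": the same for the moment, N m; "grip_width": finger opening in m.
Only numpy, scipy, OpenCV 4.12 (cv2) and the standard library are available. Lean on these libraries where they do the work, as an engineer would, in place of code of your own. Each camera call takes 0.05 s, during which the arm holds its last target. There are 200 camera calls.

## Working session

There is one attempt and no reset: what is moved stays moved. The work goes in short steps, Python scripts to look and compute and a tool call to move; the robot and the scene stay as the last step left them, time stands still between calls to the robot, and variables do not carry over. Pictures are saved under pics/ and viewed, about 8 in all and at most 12, crops included, and the job is handed in when it is done.

Besides the shell and the picture viewer there is one more tool, called by a JSON object that holds its "method" and its "body". drive_tool: Moves the arm, as the interface text tells. Its arguments: {"type":"object","properties":{"plan":{"type":"array","items":{"type":"array","items":{"type":"number"}}},"newtons":{"type":"number"}},"required":["plan"]}

```bash
mkdir -p pics; ls; python3 - <<'E'
from rig import *
import cv2,numpy as np
o=get_obs();print(o)
for c in ("scene","top"):
    cv2.imwrite(f"pics/{c}0.png",camera(c))
    k=get_calibration(c);print(c,{a:np.round(b,4).tolist() for a,b in k.items()})
    for t in ("jig","pin_hole","strap_hinge","pin_grip","pin_flange","pin_shoulder","pin_nose","ball_sample_center","pin_rest","thumb_insert","countersink","wrist_cup"):
        print(t,[(np.round(d["location"],1).tolist(),round(d["conf"],2)) for d in mark_of(c,t)][:4])
print(get_calibration("wrist"))
a=cv2.imread("pics/scene0.png");b=cv2.imread("pics/top0.png")
E
```

```text
pics
{'time': 0.0, 'q': array([-1.45948598e+00,  5.28459482e-01,  1.43389659e+00, -2.17353932e-05,
        1.18137148e+00, -1.78512356e-01]), 'joint_velocities': array([-1.70540266e-03,  7.01985040e-05, -1.32409384e-03, -9.14479018e-05,
       -5.97398731e-05, -6.69220166e-04]), 'joint_torque': array([-8.92316293e-04, -4.40043104e+01, -1.76594013e+01,  6.34066109e-02,
        5.82757720e-02, -1.55392790e-04]), 'position': array([ 0.17854709, -0.59819857,  0.22157755]), 'tool_rot': array([-0.10209413,  0.70044918, -0.69893996,  0.10213064]), 'ft_force': array([ 0.1635582 ,  0.34007663, -0.11049068]), 'moment': array([-5.83752994e-02,  7.75932090e-05,  2.10274107e-02]), 'grip_width': 0.08711719178769571}
scene {'fx': 404.0183, 'fy': 404.0183, 'cx': 258.9305, 'cy': 196.3427, 'D': [-0.1373, 0.0, 0.0, 0.0, 0.0], 'origin': [1.0172, -0.642, 0.5797], 'rotation': [0.8262, 0.3194, -0.1634, -0.4344]}
jig [([334.6, 204.6], 0.9)]
pin_hole [([317.3, 187.1], 0.62)]
strap_hinge [([355.6, 145.5], 0.63), ([168.3, 237.1], 0.61)]
pin_grip [([169.6, 235.9], 0.97), ([127.5, 193.7], 0.91), ([239.1, 211.7],
[... 1338 characters left out ...]
humb_insert [([218.3, 167.1], 0.69), ([143.7, 239.2], 0.58)]
countersink [([399.0, 211.9], 0.49), ([214.3, 164.6], 0.37)]
wrist_cup [([301.4, 129.2], 0.98)]
{'fx': 282.7408317474919, 'fy': 282.7408317474919, 'cx': 250.07062170515565, 'cy': 190.40541202245942, 'D': array([-0.06761938,  0.        ,  0.        ,  0.        ,  0.        ]), 'tool_from_camera': array([[ 1.19891111e-03,  9.57518495e-01,  2.88369371e-01,
        -7.82715094e-02],
       [-6.30094974e-04, -2.88368798e-01,  9.57519211e-01,
        -1.62019900e-01],
       [ 9.99999083e-01, -1.32968051e-03,  2.57599036e-04,
         6.37163242e-04],
       [ 0.00000000e+00,  0.00000000e+00,  0.00000000e+00,
         1.00000000e+00]])}
```

View pics/scene0.png

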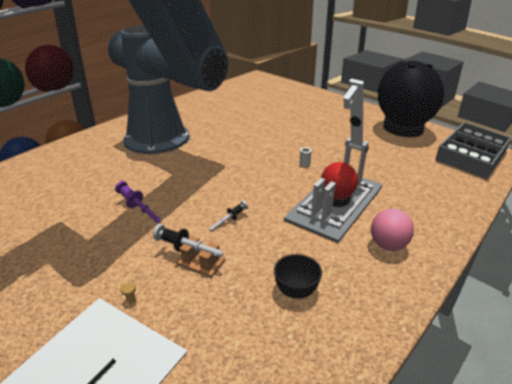

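View pics/top0.png

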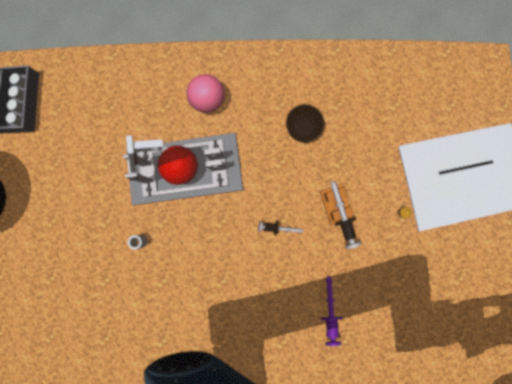

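The pin lies on its wooden rest at about (340,215) in the top view, nose up, which is +x. The jig is at (184,168) with the strap upright at the left and the fork at (218,160). The purple pin (331,315) and the small pin (280,228) are decoys, and the pink ball is at (205,93).

```bash
cat > h.py <<'E'
from rig import *
import cv2,numpy as np
from scipy.spatial.transform import Rotation as R
def cam(c,o=None):
    k=get_calibration(c);K=np.array([[k["fx"],0,k["cx"]],[0,k["fy"],k["cy"]],[0,0,1]]);D=np.array(k["D"],float)
    if c=="wrist":
        o=o or get_obs();T=np.array(k["tool_from_camera"]);Rt=R.from_quat(o["tool_rot"]).as_matrix()
        return K,D,Rt@T[:3,:3],np.array(o["position"])+Rt@T[:3,3]
    r=np.array(k["rotation"]);return K,D,(R.from_quat(r).as_matrix() if r.size==4 else r),np.array(k["origin"])
def ray(C,px):
    K,D,Rm,p=C;u=cv2.undistortPoints(np.array([[px]],float),K,D)[0,0]
    d=Rm@np.array([u[0],u[1],1.]);return p,d/np.linalg.norm(d)
def atz(C,px,z):
    p,d=ray(C,px);return p+d*(z-p[2])/d[2]
def proj(C,X):
    K,D,Rm,p=C;X=(np.atleast_2d(X)-p)@Rm
    return cv2.projectPoints(X,np.zeros(3),np.zeros(3),K,D)[0][:,0]
def tri(rs):
    A=np.zeros((3,3));b=np.zeros(3)
    for p,d in rs:
        M=np.eye(3)-np.outer(d,d);A+=M;b+=M@p
    return np.linalg.solve(A,b)
E
python3 - <<'E'
from h import *
T=cam("top");S=cam("scene")
f=lambda n,t,s,z:print(n,"top",np.round(atz(T,t,z),4)[:2],"scene",np.round(atz(S,s,z),4)[:2] if s else "", "tri",np.round(tri([ray(T,t),ray(S,s)]),4) if s else "")
f("jig",(183.8,169.7),(334.6,204.6),0)
f("hole",(218.4,163.5),(317.3,187.1),.085)
f("hinge",(132.1,166.2),(355.6,145.5),.123)
f("ball",(178.6,164.8),(341.7,179),.067)
f("grip",(348.6,230.3),(169.6,235.9),.045)
f("flange",(346.9,219.2),(181.2,240.6),.045)
f("shoulder",(338,202),(196.5,245.2),.045)
f("nose",(334.5,183.7),(220.9,253.9),.045)
f("rest",(334.3,202.8),(199.4,262.6),0)
f("thumb",(143.7,239.2),None,0);f("csink",(399,211.9),(135.3,300.2),0);f("cup",(301.4,129.2),(296.2,287.4),0)
for p in [(125,146),(235,133),(243,190),(132,203)]: print("corner",np.round(atz(T,p,.012),4))
o=get_obs();print(R.from_quat(o["tool_rot"]).as_matrix().round(3))
E
```

```text
jig top [0.6159 0.0869] scene [0.6208 0.0827] tri [ 0.6171  0.0884 -0.005 ]
hole top [ 0.6166 -0.0082] scene [0.613  0.0066] tri [ 0.6178 -0.0071  0.0932]
hinge top [0.6066 0.1702] scene [0.6057 0.1756] tri [0.6072 0.1702 0.1253]
ball top [0.6174 0.0839] scene [0.6211 0.0995] tri [0.6215 0.0867 0.0718]
grip top [ 0.4696 -0.2967] scene [ 0.4637 -0.2952] tri [ 0.4688 -0.2969  0.0489]
flange top [ 0.4946 -0.2933] scene [ 0.4926 -0.2882] tri [ 0.4954 -0.2915  0.0488]
shoulder top [ 0.5334 -0.274 ] scene [ 0.5258 -0.2762] tri [ 0.5311 -0.276   0.0479]
nose top [ 0.575  -0.2669] scene [ 0.5797 -0.2607] tri [ 0.5776 -0.2639  0.0459]
rest top [ 0.5341 -0.2738] scene [ 0.5295 -0.2766] tri [ 0.5323 -0.2755  0.001 ]
thumb top [0.4484 0.1826] scene  tri 
csink top [ 0.5113 -0.4289] scene [ 0.5179 -0.426 ] tri [ 0.5133 -0.4271 -0.0023]
cup top [ 0.7129 -0.1982] scene [ 0.7173 -0.1964] tri [ 0.715  -0.1969 -0.0015]
corner [0.6738 0.2306 0.012 ]
corner [ 0.7019 -0.0381  0.012 ]
corner [ 0.5647 -0.0574  0.012 ]
corner [0.535 0.209 0.012]
[[-0.958 -0.     0.286]
 [-0.286  0.    -0.958]
 [ 0.    -1.    -0.   ]]
```

```bash
cat >> h.py <<'E'
def go(P,yaw):
    "shift (mm) and turn (deg) in tool axes to bring the TCP to P, pointing down, tool z at yaw"
    o=get_obs();Rt=R.from_quat(o["tool_rot"]).as_matrix()
    c,s=np.cos(yaw),np.sin(yaw);z=np.array([c,s,0]);y=np.array([0,0,-1.]);G=np.c_[np.cross(y,z),y,z]
    print("go",(Rt.T@(np.array(P)-o["position"])*1000).round(1),np.degrees(R.from_matrix(Rt.T@G).as_rotvec()).round(2),"now",o["position"].round(4),"t",round(o["time"],2))
E
python3 -c "
from h import *
go((.5,-.23,.25),.107)"
```

```text
go [-413.4  -27.5 -261.7] [  0.   -79.53  -0.  ] now [ 0.1786 -0.5989  0.2225] t 1.3
```

{"method": "drive_tool", "body": {"plan": [[-41, -3, -26, 0, -8, 0, 40], [-83, -6, -52, 0, -16, 0, 20], [-124, -8, -79, 0, -24, 0, 0], [-165, -11, -105, 0, -32, 0, 0], [-207, -14, -131, 0, -40, 0, 0], [-248, -17, -157, 0, -48, 0, 0], [-289, -20, -183, 0, -56, 0, 0], [-331, -22, -209, 0, -64, 0, 0], [-372, -25, -236, 0, -72, 0, 0], [-413, -28, -262, 0, -79.5, 0, 0]], "newtons": 20}}

```text
time: 2.3
position: [0.5006, -0.2281, 0.2509]
tool_rot: [-0.527, 0.471, -0.471, 0.527]
ft_force: [1.3, -1.0, 0.4]
grip_width: 0.0151
```

```bash
python3 - <<'E'
from h import *
o=get_obs();C=cam("wrist",o);cv2.imwrite("pics/w1.png",camera("wrist"))
for t in ("pin_grip","pin_flange","pin_shoulder","pin_nose"):
    print(t,[(np.round(d["location"],1).tolist(),round(d["conf"],2),atz(C,d["location"],.045).round(4)) for d in mark_of("wrist",t)][:3])
print(o["position"],o["tool_rot"],o["grip_width"],o["q"])
go((.56,.27,.40),.107)
E
```

```text
pin_grip [([220.3, 210.4], 0.97, array([ 0.4653, -0.294 ,  0.045 ])), ([69.6, 169.9], 0.86, array([ 0.2543, -0.2588,  0.045 ]))]
pin_flange [([246.5, 207.9], 0.88, array([ 0.5011, -0.2863,  0.045 ])), ([90.2, 167.5], 0.86, array([ 0.284 , -0.2523,  0.045 ])), ([240.9, 90.8], 0.64, array([ 0.4777, -0.1338,  0.045 ]))]
pin_shoulder [([270.8, 202.8], 0.8, array([ 0.5336, -0.2751,  0.045 ])), ([232.9, 117.2], 0.61, array([ 0.4709, -0.1667,  0.045 ])), ([121.4, 168.3], 0.61, array([ 0.3275, -0.2488,  0.045 ]))]
pin_nose [([233.0, 140.7], 0.9, array([ 0.4739, -0.1963,  0.045 ])), ([309.0, 198.1], 0.66, array([ 0.585 , -0.2626,  0.045 ])), ([157.7, 170.5], 0.66, array([ 0.3771, -0.2466,  0.045 ]))]
[ 0.50062536 -0.22809887  0.25091704] [-0.52722277  0.4710145  -0.47139262  0.52722906] 0.015082082710069496 [-6.30660587e-01  3.92876070e-01  1.58869682e+00 -4.78257587e-05
  1.15948674e+00 -7.42744882e-01]
go [-490.5 -149.8  113.5] [ 0.03 -0.01  0.02] now [ 0.4993 -0.2298  0.2505] t 2.55
```

View pics/w1.png

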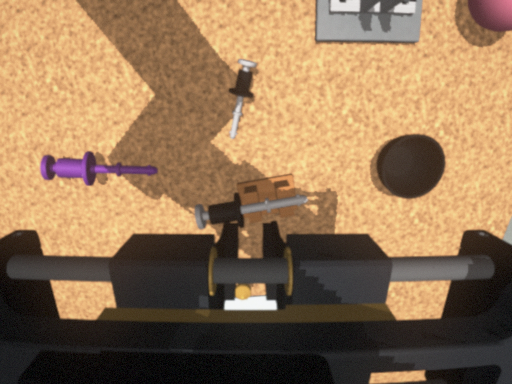

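The target pin is at (200–308, 200–215), nose to the right, on its rest at (265,190). Next I'll move to look down on the jig.

{"method": "drive_tool", "body": {"plan": [[-32, -22, 18, 0, 0, 0, 0], [-64, -44, 37, 0, 0, 0, 0], [-96, -66, 55, 0, 0, 0, 0], [-128, -88, 74, 0, 0, 0, 0], [-160, -110, 93, 0, 0, 0, 0], [-189, -130, 111, 0, 0, 0, 0], [-189, -130, 111, 0, 0, 0, 0]]}}

```text
time: 3.25
position: [0.5922, -0.029, 0.3837]
tool_rot: [-0.524, 0.47, -0.474, 0.528]
ft_force: [-0.2, -0.6, -0.4]
grip_width: 0.0007
```

```bash
python3 - <<'E'
from h import *
o=get_obs();C=cam("wrist",o);cv2.imwrite("pics/w2.png",camera("wrist"))
for t,z in (("jig",0),("pin_hole",.085),("strap_hinge",.123),("ball_sample_center",.067),("thumb_insert",0)):
    print(t,[(np.round(d["location"],1).tolist(),round(d["conf"],2),atz(C,d["location"],z).round(4)) for d in mark_of("wrist",t)][:3])
print(o["position"],o["tool_rot"],o["grip_width"])
E
```

```text
jig []
pin_hole [([266.3, 143.0], 0.77, array([ 0.6173, -0.0066,  0.085 ]))]
strap_hinge [([273.3, 14.2], 0.69, array([0.603 , 0.1719, 0.123 ]))]
ball_sample_center [([364.2, 131.4], 0.69, array([0.7813, 0.029 , 0.067 ])), ([269.8, 85.4], 0.67, array([0.6132, 0.0837, 0.067 ]))]
thumb_insert []
[ 0.59216348 -0.02899901  0.38374873] [-0.52449939  0.47044061 -0.47436048  0.52779557] 0.0006889290672265639
```

View pics/w2.png

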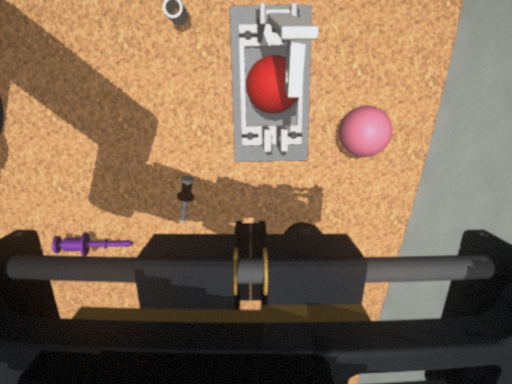

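```bash
python3 - <<'E'
from h import *
a=cv2.imread("pics/w2.png")[0:170,225:325];cv2.imwrite("pics/w2c.png",cv2.resize(a,None,fx=3.5*1.25,fy=3.5,interpolation=cv2.INTER_CUBIC) if 0 else cv2.resize(a,None,fx=3.5,fy=3.5,interpolation=cv2.INTER_CUBIC))
E
```

```text
(no output)
```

View pics/w2c.png

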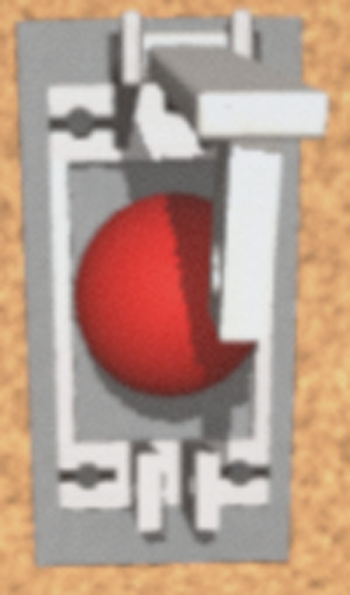

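```bash
python3 - <<'E'
from h import *
o=dict(position=np.array([.59216348,-.02899901,.38374873]),tool_rot=np.array([-0.52449939,0.47044061,-0.47436048,0.52779557]))
C=cam("wrist",o);g=lambda x,y,z:atz(C,(225+(x+.5)/3.5-.5,(y+.5)/3.5-.5),z)
c=[g(*p,.012) for p in((20,20),(300,18),(288,560),(38,562))]
for p in c:print("corner",p.round(4))
ctr=np.mean(c,0);v=(c[0]+c[1]-c[2]-c[3]);yaw=np.arctan2(-v[0],v[1]);w=c[1]+c[2]-c[0]-c[3];print("ctr",ctr,"yaw y-side",yaw,"x-side",np.arctan2(w[1],w[0]),np.linalg.norm(v)/2,np.linalg.norm(w)/2)
ex=np.array([np.cos(yaw),np.sin(yaw),0]);ey=np.array([-ex[1],ex[0],0])
J=lambda p:((p-ctr)@ex*1000,(p-ctr)@ey*1000)
for n,p in dict(cheekL=(138,530,.102),cheekLr=(160,530,.102),cheekR=(195,530,.102),cheekRr=(218,530,.102),footL=(60,500,.015),footR=(268,500,.015)).items(): print(n,np.round(J(g(*p)),1))
for z in(.30,.31,.32):
  for p in((197,92),(328,92),(328,135),(200,138)): print(z,g(*p,z).round(4),np.round(J(g(*p,z)),1))
E
```

```text
corner [0.5347 0.2101 0.012 ]
corner [0.6693 0.2265 0.012 ]
corner [ 0.7044 -0.0385  0.012 ]
corner [ 0.5684 -0.0542  0.012 ]
ctr [0.61920289 0.08598985 0.012     ] yaw y-side 0.12932125055312987 x-side 0.11792036485324765 0.2669046513274696 0.13626183749420412
cheekL [ -18.4 -102. ]
cheekLr [  -8.5 -102.2]
cheekR [   7.3 -102.6]
cheekRr [  17.7 -102.8]
footL [-55.3 -98.6]
footR [  56.  -101.1]
0.3 [0.6012 0.1126 0.3   ] [-14.5  28.7]
0.3 [0.6307 0.1162 0.3   ] [15.3 28.5]
0.3 [0.6321 0.1072 0.3   ] [15.5 19.3]
0.3 [0.6031 0.103  0.3   ] [-13.8  19. ]
0.31 [0.6004 0.11   0.31  ] [-15.6  26.2]
0.31 [0.6287 0.1134 0.31  ] [13. 26.]
0.31 [0.6301 0.1048 0.31  ] [13.2 17.2]
0.31 [0.6022 0.1008 0.31  ] [-14.9  16.9]
0.32 [0.5996 0.1074 0.32  ] [-16.7  23.7]
0.32 [0.6267 0.1107 0.32  ] [10.6 23.5]
0.32 [0.628  0.1024 0.32  ] [10.9 15.2]
0.32 [0.6014 0.0986 0.32  ] [-16.1  14.8]
```

The crop shows the jig clearly. The fork cheeks span crop columns 138–218 and are centred on the base within about 1 mm. The strap's end face is at (263,115), which puts the strap at about 1.2 rad. Next I'll get behind the strap.

```bash
python3 -c "
from h import *
go((.6102,.1605,.40),.12);go((.6102,.1605,.265),.12)"
```

```text
go [-189.1  -20.6   41.1] [ 0.15 -0.94 -0.03] now [ 0.5888 -0.0318  0.3794] t 3.55
go [-189.   114.4   41.5] [ 0.15 -0.94 -0.03] now [ 0.5888 -0.0318  0.3794] t 3.55
```

{"method": "drive_tool", "body": {"plan": [[-45, -10, 10, 0, 0, 0, 0], [-90, -20, 20, 0, -0.5, 0, 0], [-135, -20, 30, 0, -0.9, 0, 0], [-185, -20, 41, 0, -0.9, 0, 0], [-189, 10, 41, 0, -0.9, 0, 0], [-189, 50, 41, 0, -0.9, 0, 0], [-189, 90, 41, 0, -0.9, 0, 0], [-189, 114, 41, 0, -0.9, 0, 0], [-189, 114, 41, 0, -0.9, 0, 0]]}}

```text
time: 4.45
position: [0.6073, 0.1607, 0.2614]
tool_rot: [0.532, -0.472, 0.466, -0.526]
ft_force: [-0.1, -0.1, -1.0]
grip_width: 0.0005
```

```bash
cat >> h.py <<'E'
CTR=np.array([.6192,.0860,0]);YAW=.12
def jig(p=None,yaw=None):
    yaw=yaw or YAW;p=get_obs()["position"] if p is None else p
    c,s=np.cos(yaw),np.sin(yaw);d=np.array(p)-CTR;return np.array([d[0]*c+d[1]*s,-d[0]*s+d[1]*c,d[2]])
E
python3 -c "
from h import *
print(jig().round(4),get_obs()['ft_force'])"
```

```text
[-0.0029  0.0756  0.2614] [-0.07515566 -0.10147878 -0.97092653]
```

{"method": "drive_tool", "body": {"plan": [[15, 0, 3, 0, 0, 0, 0], [30, 0, 3, 0, 0, 0, 0], [44, 6, 3, 0, 0, 0, 0], [57, 12, 3, 0, 0, 0, 0], [69, 21, 3, 0, 0, 0, 0], [81, 30, 3, 0, 0, 0, 0], [91, 41, 3, 0, 0, 0, 0], [101, 52, 3, 0, 0, 0, 0], [109, 65, 3, 0, 0, 0, 0], [117, 78, 3, 0, 0, 0, 0]]}}

```text
time: 5.45
position: [0.6275, 0.0459, 0.1871]
tool_rot: [0.53, -0.469, 0.468, -0.529]
ft_force: [0.7, 1.6, 0.5]
grip_width: 0.0003
```

{"method": "drive_tool", "body": {"plan": [[5, 14, 0, 0, 0, 0, 0], [9, 28, 0, 0, 0, 0, 0], [11, 36, 0, 0, 0, 0, 0], [12, 43, 0, 0, 0, 0, 0], [13, 50, 0, 0, 0, 0, 0], [13, 54, 0, 0, 0, 0, 0], [13, 56, 0, 0, 0, 0, 0], [13, 56, 0, 0, 0, 0, 0]]}}

```text
time: 6.25
position: [0.6293, 0.0338, 0.1325]
tool_rot: [-0.53, 0.468, -0.468, 0.53]
ft_force: [0.3, 0.2, -0.2]
grip_width: 0.0007
```

```bash
python3 -c "
from h import *
o=get_obs();print(jig().round(4),o['ft_force'],o['time']);T=cam('top');im=camera('top');cv2.imwrite('pics/top1.png',cv2.resize(im[110:260,90:400],None,fx=2.5,fy=2.5,interpolation=cv2.INTER_CUBIC))"
```

```text
[ 0.0038 -0.0531  0.1325] [ 0.28495195  0.17262298 -0.24230619] 6.25
```

{"method": "drive_tool", "body": {"plan": [[0, 2, 0, 0, 0, 0, 0], [0, 3, 0, 0, 0, 0, 0], [0, 4, 0, 0, 0, 0, 0], [0, 4, 0, 0, 0, 0, 0]]}}

```text
time: 6.7
position: [0.6293, 0.0336, 0.1286]
tool_rot: [-0.53, 0.468, -0.469, 0.53]
ft_force: [-0.1, -0.2, 0.9]
grip_width: 0.0003
```

{"method": "drive_tool", "body": {"plan": [[0, 1, 0, 0, 0, 0, 0], [0, 2, 0, 0, 0, 0, 0], [0, 2, 0, 0, 0, 0, 0]]}}

```text
time: 7.0
position: [0.6294, 0.0335, 0.1276]
tool_rot: [-0.53, 0.468, -0.469, 0.53]
ft_force: [-1.0, -0.3, 5.1]
grip_width: 0.0007
```

{"method": "drive_tool", "body": {"plan": [[0, 1.5, 0, 0, 0, 0, 0], [0, 1.5, 0, 0, 0, 0, 0], [0, 1.5, 0, 0, 0, 0, 0]]}}

```text
time: 7.3
position: [0.6294, 0.0335, 0.1274]
tool_rot: [-0.53, 0.468, -0.469, 0.53]
ft_force: [-3.7, 0.7, 12.0]
grip_width: 0.0005
```

```bash
python3 -c "
from h import *
go((.52,-.32,.20),.26)"
```

```text
go [ 337.5  -72.5 -151.7] [-0.05 -7.88  0.03] now [0.6294 0.0335 0.1274] t 7.3
```

{"method": "drive_tool", "body": {"plan": [[0, -40, 0, 0, 0, 0, 40], [20, -72, -10, 0, 0, 0, 70], [63, -72, -30, 0, -2, 0, 70], [107, -72, -50, 0, -3, 0, 70], [150, -72, -69, 0, -4, 0, 70], [194, -72, -88, 0, -5, 0, 70], [238, -72, -107, 0, -6, 0, 70], [282, -72, -126, 0, -7, 0, 70], [326, -72, -145, 0, -7.9, 0, 70], [337, -72, -152, 0, -7.9, 0, 70]]}}

```text
time: 8.3
position: [0.5184, -0.3248, 0.1971]
tool_rot: [0.56, -0.431, 0.433, -0.559]
ft_force: [-0.4, 0.5, 0.5]
grip_width: 0.0678
```

{"method": "drive_tool", "body": {"plan": [[0, 0, 0, 0, 0, 0, 70], [0, 0, 0, 0, 0, 0, 70], [0, 0, 0, 0, 0, 0, 70]]}}

```text
time: 8.6
position: [0.5199, -0.3174, 0.1969]
tool_rot: [-0.561, 0.431, -0.43, 0.561]
ft_force: [-0.3, 0.5, 0.1]
grip_width: 0.0701
```

```bash
python3 - <<'E'
from h import *
o=get_obs();C=cam("wrist",o);im=camera("wrist")
cv2.imwrite("pics/w3.png",cv2.resize(im[60:260,130:400],None,fx=2.9,fy=2.9,interpolation=cv2.INTER_CUBIC))
for t in ("pin_grip","pin_flange","pin_shoulder","pin_nose","pin_rest"):
    print(t,[(np.round(d["location"],1).tolist(),round(d["conf"],2),atz(C,d["location"],.0 if t=="pin_rest" else .045).round(4)) for d in mark_of("wrist",t)][:3])
print(o["position"].tolist(),o["tool_rot"].tolist(),o["grip_width"],o["ft_force"])
E
```

```text
pin_grip [([30.4, 69.4], 0.83, array([ 0.2569, -0.262 ,  0.045 ])), ([213.4, 146.2], 0.7, array([ 0.4703, -0.294 ,  0.045 ]))]
pin_flange [([257.5, 1.4], 0.94, array([ 0.4794, -0.1419,  0.045 ])), ([57.1, 75.2], 0.78, array([ 0.2882, -0.2614,  0.045 ])), ([242.5, 146.4], 0.76, array([ 0.5016, -0.2859,  0.045 ]))]
pin_shoulder [([270.4, 145.1], 0.85, array([ 0.5311, -0.2765,  0.045 ])), ([243.8, 31.9], 0.59, array([ 0.4735, -0.1729,  0.045 ])), ([94.6, 81.7], 0.59, array([ 0.3306, -0.2585,  0.045 ]))]
pin_nose [([318.9, 145.3], 0.93, array([ 0.5833, -0.2626,  0.045 ])), ([139.8, 93.0], 0.74, array([ 0.3808, -0.2584,  0.045 ])), ([239.2, 63.3], 0.64, array([ 0.4766, -0.2033,  0.045 ]))]
pin_rest [([269.0, 138.6], 0.7, array([ 0.5317, -0.2741,  0.    ]))]
[0.5198779022263424, -0.31741233120087126, 0.19689576222716096] [-0.5607749667383268, 0.430814242994342, -0.4300067374117792, 0.5612706392582083] 0.0701340960994282 [-0.30431767  0.52303739  0.07980398]
```

View pics/w3.png

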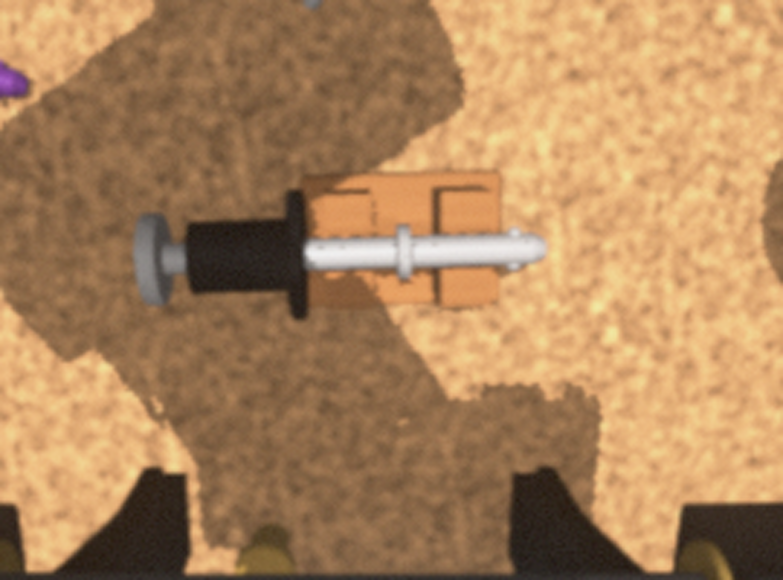

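```bash
python3 - <<'E'
from h import *
o=dict(position=np.array([0.5198779022263424,-0.31741233120087126,0.19689576222716096]),tool_rot=np.array([-0.5607749667383268,0.430814242994342,-0.4300067374117792,0.5612706392582083]))
C=cam("wrist",o);g=lambda x,y:atz(C,(130+(x+.5)/2.9-.5,60+(y+.5)/2.9-.5),.045)
P=np.array([g(547,246),g(412,250.5),g(307,254)]);print(P.round(4))
d=P[0]-P[2];yaw=np.arctan2(d[1],d[0]);s=np.array([.120,.068,.028]);u=np.array([np.cos(yaw),np.sin(yaw),0])
grip=(P-s[:,None]*u).mean(0);print("yaw",yaw,"grip",grip,[(P[i]-grip)@u for i in range(3)])
mid=grip-.003*u;mid[2]=.25
go(mid,yaw);mid[2]=.055;go(mid,yaw)
E
```

```text
[[ 0.5824 -0.262   0.045 ]
 [ 0.5328 -0.2772  0.045 ]
 [ 0.4943 -0.2888  0.045 ]]
yaw 0.2962443379205039 grip [ 0.46762859 -0.29702059  0.045     ] [np.float64(0.11995398282519083), np.float64(0.06812857257035021), np.float64(0.02791744460445902)]
go [-34.3 -52.9 -47.9] [-0.   -1.99 -0.  ] now [ 0.5199 -0.3186  0.1971] t 8.9
go [-34.3 142.1 -47.9] [-0.   -1.99 -0.  ] now [ 0.5199 -0.3186  0.1971] t 8.9
```

{"method": "drive_tool", "body": {"plan": [[-17, 20, -24, 0, -1, 0, 76], [-34, 40, -48, 0, -2, 0, 76], [-34, 75, -48, 0, -2, 0, 76], [-34, 105, -48, 0, -2, 0, 76], [-34, 125, -48, 0, -2, 0, 76], [-34, 135, -48, 0, -2, 0, 76], [-34, 135, -48, 0, -2, 0, 76], [-34, 135, -48, 0, -2, 0, 76]]}}

```text
time: 9.7
position: [0.465, -0.2993, 0.0627]
tool_rot: [0.568, -0.421, 0.421, -0.568]
ft_force: [0.3, -0.3, 0.3]
grip_width: 0.0756
```

```bash
python3 - <<'E'
from h import *
u=np.array([np.cos(.296),np.sin(.296),0]);mid=np.array([.46763,-.29702,.045])-.003*u;mid[2]=.053
go(mid,.296);print(get_obs()["ft_force"])
o=get_obs();C=cam("wrist",o);im=camera("wrist");cv2.imwrite("pics/w4.png",im)
E
```

```text
go [-1.4  9.7  0.2] [-0.04 -0.04  0.06] now [ 0.465  -0.2993  0.0627] t 9.7
[ 0.3448109  -0.25149357  0.33097362]
```

View pics/w4.png

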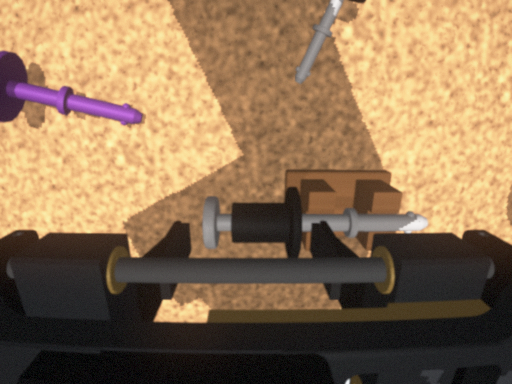

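The fingers straddle the handle cleanly: the button is at col 210, the flange at col 295, and the fingers are at cols 185 and 315. Next: descend and squeeze.

{"method": "drive_tool", "body": {"plan": [[-1.4, 5, 0, 0, 0, 0, 76], [-1.4, 9.5, 0, 0, 0, 0, 76], [-1.4, 9.5, 0, 0, 0, 0, 68], [-1.4, 9.5, 0, 0, 0, 0, 62], [-1.4, 9.5, 0, 0, 0, 0, 56], [-1.4, 9.5, 0, 0, 0, 0, 50], [-1.4, 9.5, 0, 0, 0, 0, 50], [-1.4, 9.5, 0, 0, 0, 0, 50]], "newtons": 30}}

```text
time: 10.55
position: [0.4641, -0.2977, 0.0526]
tool_rot: [-0.568, 0.421, -0.421, 0.568]
ft_force: [0.1, -0.4, -1.2]
grip_width: 0.0551
```

{"method": "drive_tool", "body": {"plan": [[0, -8, 0, 0, 0, 0, 50], [0, -16, 0, 0, 0, 0, 50], [0, -26, 0, 0, 0, 0, 50], [0, -40, 0, 0, 0, 0, 50], [0, -55, 0, 0, 0, 0, 50], [0, -60, 0, 0, 0, 0, 50], [0, -60, 0, 0, 0, 0, 50]]}}

```text
time: 11.25
position: [0.4645, -0.2981, 0.1138]
tool_rot: [0.568, -0.42, 0.422, -0.568]
ft_force: [-0.0, -1.3, -1.6]
grip_width: 0.0553
```

```bash
python3 - <<'E'
from h import *
o=get_obs();print(o["grip_width"],o["ft_force"]);cv2.imwrite("pics/w5.png",camera("wrist"))
go((.4676,-.0179,.1127),.12)
E
```

```text
0.055293903352365996 [-0.03809863 -1.28514399 -1.6262757 ]
go [-2.667e+02  2.000e-01  8.470e+01] [-0.03 10.03  0.05] now [ 0.4641 -0.2977  0.1131] t 11.3
```

View pics/w5.png

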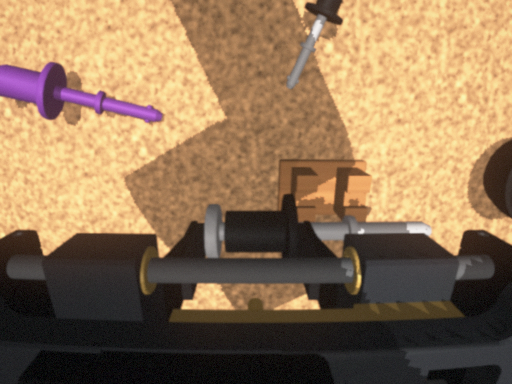

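The pin is lifted and held level, with the button squeezed in (opening 55 mm). Next I'll carry it to the front of the fork.

{"method": "drive_tool", "body": {"plan": [[-30, 0, 9, 0, 1.5, 0, 50], [-62, 0, 20, 0, 3, 0, 50], [-95, 0, 30, 0, 4.5, 0, 50], [-128, 0, 41, 0, 6, 0, 50], [-160, 0, 51, 0, 7.5, 0, 50], [-193, 0, 61, 0, 9, 0, 50], [-225, 0, 71, 0, 10, 0, 50], [-250, 0, 80, 0, 10, 0, 50], [-264, 0, 84, 0, 10, 0, 50], [-267, 0, 85, 0, 10, 0, 50]]}}

```text
time: 12.3
position: [0.4666, -0.0156, 0.112]
tool_rot: [0.53, -0.469, 0.467, -0.529]
ft_force: [-0.7, -0.8, -2.1]
grip_width: 0.0555
```

{"method": "drive_tool", "body": {"plan": [[0, 7, 0, 0, 0, 0, 50], [0, 14, 0, 0, 0, 0, 50], [0, 20, 0, 0, 0, 0, 50], [0, 20, 0, 0, 0, 0, 50], [0, 20, 0, 0, 0, 0, 50], [0, 20, 0, 0, 0, 0, 50]]}}

```text
time: 12.9
position: [0.4678, -0.0178, 0.0925]
tool_rot: [-0.529, 0.469, -0.469, 0.529]
ft_force: [0.2, -0.1, -1.4]
grip_width: 0.0554
```

```bash
python3 - <<'E'
from h import *
o=get_obs();print(o["grip_width"],o["ft_force"],o["position"].tolist(),o["tool_rot"].tolist(),jig(),o["time"]);C=cam("wrist",o);im=camera("wrist");cv2.imwrite("pics/w6raw.png",im)
cv2.imwrite("pics/w6.png",cv2.resize(im[90:260,200:430],None,fx=3.4,fy=3.4,interpolation=cv2.INTER_CUBIC))
for t in("pin_nose","pin_shoulder","pin_hole"):print(t,[(np.round(d["location"],1),round(d["conf"],2)) for d in mark_of("wrist",t)])
E
```

```text
0.055447307901902824 [ 0.19729846 -0.0560671  -1.35417589] [0.46781373117702557, -0.01782593585138585, 0.0925375961103216] [-0.529030011593984, 0.46912002432337147, -0.4691982194482915, 0.5290620762049207] [-0.16272683 -0.0849565   0.0925376 ] 12.9
pin_nose [(array([427.2, 230.1]), 0.6)]
pin_shoulder [(array([352.3, 228.6]), 0.82)]
pin_hole [(array([461.1, 228.7]), 0.55)]
```

View pics/w6.png

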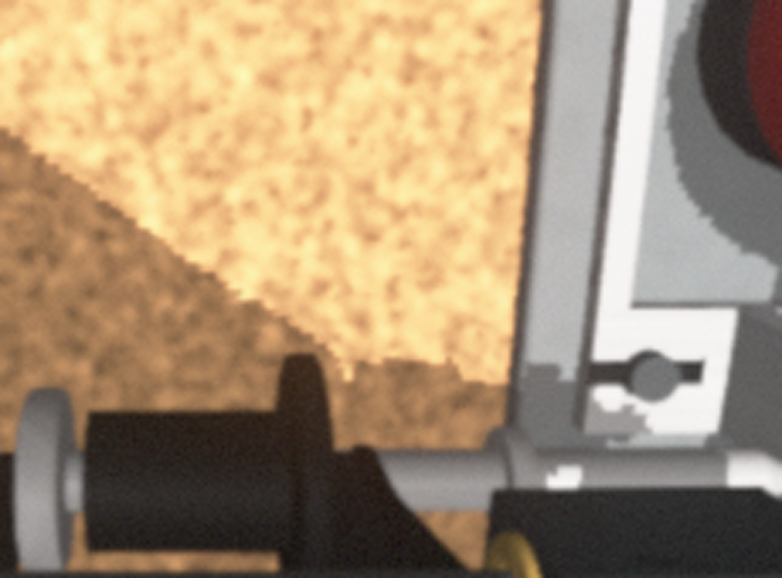

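```bash
python3 - <<'E'
import cv2
im=cv2.imread("pics/w6raw.png");cv2.imwrite("pics/w6b.png",cv2.resize(im[150:260,340:512],None,fx=4.6,fy=4.6,interpolation=cv2.INTER_CUBIC))
E
```

```text
(no output)
```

View pics/w6b.png

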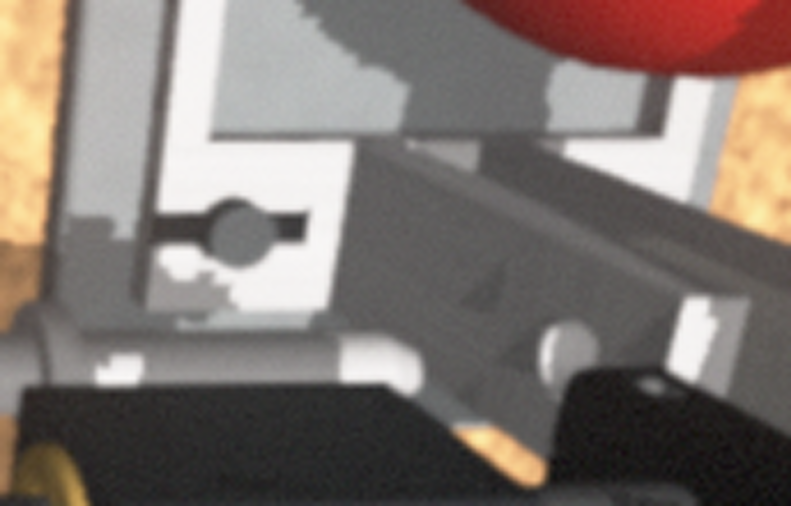

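```bash
python3 - <<'E'
from h import *
o=dict(position=np.array([0.46781373117702557,-0.01782593585138585,0.0925375961103216]),tool_rot=np.array([-0.529030011593984,0.46912002432337147,-0.4691982194482915,0.5290620762049207]))
C=cam("wrist",o);ex=np.array([np.cos(.12),np.sin(.12),0]);ey=np.array([-ex[1],ex[0],0])
w=lambda x,y,z:CTR+x*ex+y*ey+np.array([0,0,z])
cr=lambda p:((p-[340,150]+.5)*4.6-.5).round(1).tolist()
for x in(-.030,-.018,-.006):print("hole",x,cr(proj(C,w(x,-.085,.085))))
print("cheek top corner front",cr(proj(C,w(-.018,-.102,.102))),cr(proj(C,w(-.018,-.068,.102))),"mouth y/z +2",cr(proj(C,w(-.018,-.083,.085))),cr(proj(C,w(-.018,-.085,.087))))
n=o["position"]+.120*ex;n[2]=.045+.0925-.0526;print("nose",n,cr(proj(C,n)),"top shank end",cr(proj(C,n-.005*ex+[0,0,.006])),"shoulder collar top",cr(proj(C,n-.052*ex+[0,0,.0105])))
for p in((.4,.3),):pass
E
```

```text
hole -0.03 [[494.1, 364.0]]
hole -0.018 [[568.7, 362.7]]
hole -0.006 [[641.5, 361.3]]
cheek top corner front [[622.8, 522.8]] [[682.9, 297.7]] mouth y/z +2 [[571.6, 350.4]] [[577.9, 368.3]]
nose [ 0.58695077 -0.00346047  0.0849    ] [[412.9, 364.8]] top shank end [[404.4, 382.7]] shoulder collar top [[94.4, 401.0]]
```

```bash
python3 - <<'E'
from h import *
o=dict(position=np.array([0.46781373117702557,-0.01782593585138585,0.0925375961103216]),tool_rot=np.array([-0.529030011593984,0.46912002432337147,-0.4691982194482915,0.5290620762049207]))
C=cam("wrist",o);ex=np.array([np.cos(.12),np.sin(.12),0]);ey=np.array([-ex[1],ex[0],0]);ez=np.array([0,0,1])
cr=lambda p:((p-[340,150]+.5)*4.6-.5).round(1).tolist()
n=o["position"]+.120*ex;n[2]=.0849
for s in(-.010,-.030,-.045):print(s,[cr(proj(C,n+s*ex+k*(.909*ey-.416*ez)*.006)) for k in(1,-1)])
print("collar",[cr(proj(C,n-.0545*ex+k*(.909*ey-.416*ez)*.0105)) for k in(1,-1)])
print("tip",[cr(proj(C,n+k*(.909*ey-.416*ez)*.0035)) for k in(1,-1)])
im=cv2.cvtColor(cv2.imread("pics/w6raw.png"),cv2.COLOR_BGR2GRAY)
for c in (385,400,412,417,420,425,430):print(c,im[214:240,c].tolist())
E
```

```text
-0.01 [[[345.5, 324.5]], [[351.0, 407.1]]]
-0.03 [[[213.9, 325.7]], [[218.6, 409.1]]]
-0.045 [[[113.3, 326.5]], [[117.3, 410.3]]]
collar [[[47.4, 295.8]], [[53.6, 442.8]]]
tip [[[411.2, 340.8]], [[414.6, 388.8]]]
385 [154, 153, 152, 143, 147, 160, 164, 143, 108, 99, 106, 114, 124, 132, 139, 142, 148, 151, 141, 98, 57, 49, 46, 44, 49, 43]
400 [242, 241, 236, 212, 185, 178, 172, 135, 105, 97, 107, 117, 127, 131, 139, 145, 146, 153, 141, 84, 53, 47, 45, 45, 45, 44]
412 [117, 109, 103, 100, 104, 103, 109, 105, 111, 108, 114, 116, 126, 136, 138, 145, 150, 150, 133, 81, 50, 47, 45, 48, 46, 46]
417 [95, 92, 95, 94, 92, 96, 96, 99, 122, 149, 176, 198, 216, 226, 232, 237, 242, 242, 222, 128, 48, 48, 47, 47, 43, 43]
420 [95, 93, 95, 91, 94, 96, 93, 98, 122, 152, 175, 196, 217, 226, 232, 238, 242, 240, 219, 125, 47, 44, 48, 49, 42, 46]
425 [96, 95, 96, 91, 96, 92, 91, 93, 101, 126, 160, 191, 209, 223, 230, 237, 242, 242, 235, 206, 136, 76, 46, 42, 42, 37]
430 [94, 94, 96, 94, 94, 92, 94, 93, 94, 93, 92, 104, 136, 171, 195, 209, 220, 223, 223, 215, 184, 143, 104, 79, 60, 46]
```

The near cheek's hole mouth is visible at crop (568,357), 6 px above where I predicted it. The pin's silhouette is 6 px below its prediction at both collar and nose. So there is no tilt, but the pin needs about 1.8 mm toward +y. The mouth column matches, so the bridge is near its middle place.

{"method": "drive_tool", "body": {"plan": [[-1.8, 0, 0, 0, 0, 0, 50], [-1.8, 0, 6, 0, 0, 0, 50], [-1.8, 0, 12, 0, 0, 0, 50], [-1.8, 0, 18, 0, 0, 0, 50], [-1.8, 0, 18, 0, 0, 0, 50], [-1.8, 0, 18, 0, 0, 0, 50]]}}

```text
time: 13.7
position: [0.4855, -0.0134, 0.0925]
tool_rot: [0.529, -0.469, 0.469, -0.529]
ft_force: [0.0, 0.0, -1.0]
grip_width: 0.055
```

{"method": "drive_tool", "body": {"plan": [[0, 0, 2, 0, 0, 0, 50], [0, 0, 4, 0, 0, 0, 50], [0, 0, 6, 0, 0, 0, 50], [0, 0, 8, 0, 0, 0, 50], [0, 0, 10, 0, 0, 0, 50], [0, 0, 10, 0, 0, 0, 50]]}}

```text
time: 14.3
position: [0.4958, -0.0124, 0.0926]
tool_rot: [-0.529, 0.469, -0.469, 0.529]
ft_force: [0.2, -0.0, -1.5]
grip_width: 0.0553
```

```bash
python3 - <<'E'
from h import *
o=get_obs();print(o["grip_width"],o["ft_force"].round(2),o["moment"].round(2),o["position"].round(4),jig().round(4),o["time"]);im=camera("wrist");cv2.imwrite("pics/w7raw.png",im)
for c in(370,380,400,415):print(c,im[212:236,c].mean(1).round().astype(int).tolist())
E
```

```text
0.05529369579627772 [ 0.21 -0.01 -1.47] [-0.06 -0.07 -0.  ] [ 0.4958 -0.0124  0.0926] [-0.1343 -0.0829  0.0926] 14.3
370 [158, 154, 154, 157, 155, 156, 154, 137, 114, 100, 93, 92, 105, 114, 137, 181, 217, 220, 208, 185, 175, 125, 68, 48]
380 [148, 142, 137, 137, 131, 131, 125, 117, 104, 96, 90, 94, 102, 114, 121, 129, 137, 141, 144, 151, 141, 101, 57, 46]
400 [96, 96, 90, 87, 83, 81, 81, 82, 81, 80, 86, 93, 104, 112, 124, 130, 137, 140, 147, 152, 140, 83, 43, 44]
415 [89, 90, 92, 92, 89, 90, 92, 87, 85, 88, 119, 146, 176, 194, 212, 221, 228, 233, 237, 227, 177, 88, 41, 42]
```

{"method": "drive_tool", "body": {"plan": [[0, 0, 1.5, 0, 0, 0, 50], [0, 0, 3, 0, 0, 0, 50], [0, 0, 4.5, 0, 0, 0, 50], [0, 0, 6, 0, 0, 0, 50], [0, 0, 6, 0, 0, 0, 50]]}}

```text
time: 14.85
position: [0.4987, -0.012, 0.0923]
tool_rot: [0.53, -0.471, 0.468, -0.528]
ft_force: [-6.1, -4.9, 1.1]
grip_width: 0.0556
```

{"method": "drive_tool", "body": {"plan": [[0, 0, 1.5, 0, 0, 0, 50], [0, 0, 3, 0, 0, 0, 50], [0, 0, 4, 0, 0, 0, 50], [0, 0, 4, 0, 0, 0, 50]]}}

```text
time: 15.25
position: [0.5028, -0.0116, 0.0924]
tool_rot: [0.53, -0.47, 0.468, -0.528]
ft_force: [-0.9, -2.8, -2.6]
grip_width: 0.0558
```

{"method": "drive_tool", "body": {"plan": [[0, 0, 0, 0, 0, 0, 50], [0, 0, 0, 0, 0, 0, 50]]}}

```text
time: 15.45
position: [0.5052, -0.0114, 0.0924]
tool_rot: [0.529, -0.469, 0.469, -0.529]
ft_force: [-1.8, -2.2, -2.5]
grip_width: 0.0555
```

```bash
python3 - <<'E'
from h import *
o=get_obs();print(o["grip_width"],o["ft_force"].round(2),o["moment"].round(2),o["position"].round(4),jig().round(4),o["time"]);im=camera("wrist");cv2.imwrite("pics/w8raw.png",im)
Rt=R.from_quat(o["tool_rot"]).as_matrix();print(Rt.round(4).tolist())
cv2.imwrite("pics/w8.png",cv2.resize(im[130:260,270:512],None,fx=3.3,fy=3.3,interpolation=cv2.INTER_CUBIC))
E
```

```text
0.05554017160404889 [-1.77 -2.2  -2.46] [-0.73  0.37 -0.34] [ 0.5052 -0.0114  0.0924] [-0.1248 -0.0831  0.0924] 15.45
[[0.1198, -0.0003, 0.9928], [-0.9928, -0.0003, 0.1198], [0.0002, -1.0, -0.0003]]
```

View pics/w8.png

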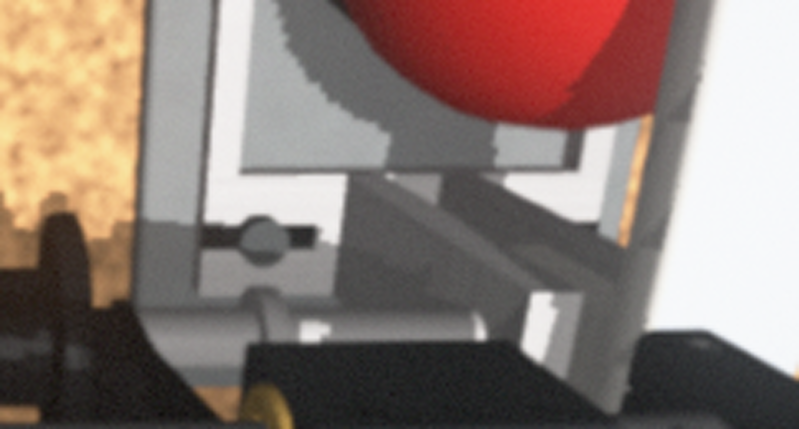

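The view shows the nose inside the near cheek's hole at crop (480,325). The residual lateral force is about 2 N toward −y, so I'll ease 0.6 mm that way and go on.

{"method": "drive_tool", "body": {"plan": [[0.6, 0, 0, 0, 0, 0, 50], [0.6, 0, 1, 0, 0, 0, 50], [0.6, 0, 2, 0, 0, 0, 50], [0.6, 0, 3, 0, 0, 0, 50], [0.6, 0, 4, 0, 0, 0, 50], [0.6, 0, 4, 0, 0, 0, 50]]}}

```text
time: 16.1
position: [0.5095, -0.0112, 0.0925]
tool_rot: [-0.529, 0.469, -0.469, 0.529]
ft_force: [-1.0, -3.0, -3.2]
grip_width: 0.0551
```

{"method": "drive_tool", "body": {"plan": [[0, 0, 1, 0, 0, 0, 50], [0, 0, 2, 0, 0, 0, 50], [0, 0, 3, 0, 0, 0, 50], [0, 0, 4, 0, 0, 0, 50], [0, 0, 4, 0, 0, 0, 50]]}}

```text
time: 16.6
position: [0.5131, -0.0107, 0.0924]
tool_rot: [0.529, -0.469, 0.469, -0.529]
ft_force: [-1.3, -2.3, -3.4]
grip_width: 0.0553
```

{"method": "drive_tool", "body": {"plan": [[0.3, 0, 1, 0, 0, 0, 50], [0.5, 0, 2, 0, 0, 0, 50], [0.5, 0, 3, 0, 0, 0, 50], [0.5, 0, 4, 0, 0, 0, 50], [0.5, 0, 5, 0, 0, 0, 50], [0.5, 0, 5, 0, 0, 0, 50]]}}

```text
time: 17.2
position: [0.5184, -0.0104, 0.0925]
tool_rot: [-0.529, 0.469, -0.469, 0.529]
ft_force: [-0.1, -1.0, -5.0]
grip_width: 0.0551
```

{"method": "drive_tool", "body": {"plan": [[0, 0, 1, 0, 0, 0, 50], [0, 0, 2, 0, 0, 0, 50], [0, 0, 3, 0, 0, 0, 50], [0, 0, 4, 0, 0, 0, 50], [0, 0, 4, 0, 0, 0, 50]]}}

```text
time: 17.7
position: [0.5225, -0.0101, 0.0926]
tool_rot: [-0.529, 0.469, -0.469, 0.529]
ft_force: [-0.7, -0.1, -4.4]
grip_width: 0.0554
```

{"method": "drive_tool", "body": {"plan": [[0, 0, 1, 0, 0, 0, 50], [0, 0, 2, 0, 0, 0, 50], [0, 0, 3, 0, 0, 0, 50], [0, 0, 4, 0, 0, 0, 50], [0, 0, 5, 0, 0, 0, 50], [0, 0, 5, 0, 0, 0, 50]]}}

```text
time: 18.3
position: [0.5276, -0.0096, 0.0926]
tool_rot: [-0.529, 0.469, -0.469, 0.529]
ft_force: [0.1, 0.1, -3.8]
grip_width: 0.0551
```

{"method": "drive_tool", "body": {"plan": [[0, 0, 1, 0, 0, 0, 50], [0, 0, 2, 0, 0, 0, 50], [0, 0, 3, 0, 0, 0, 50], [0, 0, 4, 0, 0, 0, 50], [0, 0, 4, 0, 0, 0, 50]]}}

```text
time: 18.8
position: [0.5315, -0.0091, 0.0926]
tool_rot: [-0.529, 0.469, -0.469, 0.529]
ft_force: [-0.0, -0.4, -3.4]
grip_width: 0.0555
```

{"method": "drive_tool", "body": {"plan": [[0, 0, 1, 0, 0, 0, 50], [0, 0, 2, 0, 0, 0, 50], [0, 0, 3, 0, 0, 0, 50], [0, 0, 4, 0, 0, 0, 50], [0, 0, 4, 0, 0, 0, 50]]}}

```text
time: 19.3
position: [0.5355, -0.0086, 0.0926]
tool_rot: [-0.529, 0.469, -0.469, 0.529]
ft_force: [0.2, -0.5, -3.6]
grip_width: 0.0553
```

{"method": "drive_tool", "body": {"plan": [[0, 0, 1, 0, 0, 0, 50], [0, 0, 2, 0, 0, 0, 50], [0, 0, 3, 0, 0, 0, 50], [0, 0, 3, 0, 0, 0, 50]]}}

```text
time: 19.7
position: [0.5384, -0.0082, 0.0926]
tool_rot: [-0.529, 0.469, -0.469, 0.529]
ft_force: [-0.3, -0.1, -2.6]
grip_width: 0.0557
```

{"method": "drive_tool", "body": {"plan": [[0, 0, 1, 0, 0, 0, 50], [0, 0, 2, 0, 0, 0, 50], [0, 0, 2, 0, 0, 0, 50]]}}

```text
time: 20.0
position: [0.5404, -0.008, 0.0926]
tool_rot: [-0.529, 0.469, -0.469, 0.529]
ft_force: [0.1, -0.7, -2.7]
grip_width: 0.0557
```

{"method": "drive_tool", "body": {"plan": [[0, 0, 1, 0, 0, 0, 50], [0, 0, 2, 0, 0, 0, 50], [0, 0, 2, 0, 0, 0, 50]]}}

```text
time: 20.3
position: [0.5424, -0.0077, 0.0926]
tool_rot: [-0.529, 0.469, -0.469, 0.529]
ft_force: [-0.5, -0.4, -2.7]
grip_width: 0.0554
```

{"method": "drive_tool", "body": {"plan": [[0, 0, 1, 0, 0, 0, 50], [0, 0, 2, 0, 0, 0, 50], [0, 0, 2, 0, 0, 0, 50]]}}

```text
time: 20.6
position: [0.5444, -0.0075, 0.0926]
tool_rot: [-0.529, 0.469, -0.469, 0.529]
ft_force: [0.0, -1.2, -2.8]
grip_width: 0.0553
```

{"method": "drive_tool", "body": {"plan": [[0, 0, 1, 0, 0, 0, 50], [0, 0, 2, 0, 0, 0, 50], [0, 0, 2, 0, 0, 0, 50]]}}

```text
time: 20.9
position: [0.5455, -0.0073, 0.0926]
tool_rot: [0.53, -0.469, 0.469, -0.529]
ft_force: [-2.5, -0.8, -0.7]
grip_width: 0.0555
```

{"method": "drive_tool", "body": {"plan": [[0, 0, 1, 0, 0, 0, 50], [0, 0, 1, 0, 0, 0, 50], [0, 0, 1, 0, 0, 0, 50]]}}

```text
time: 21.2
position: [0.5455, -0.0072, 0.0924]
tool_rot: [0.53, -0.47, 0.468, -0.529]
ft_force: [-5.0, -1.9, 1.4]
grip_width: 0.0554
```

{"method": "drive_tool", "body": {"plan": [[0, 0, 1, 0, 0, 0, 50], [0, 0, 1, 0, 0, 0, 50], [0, 0, 1, 0, 0, 0, 50]]}}

```text
time: 21.5
position: [0.5456, -0.0071, 0.0924]
tool_rot: [0.53, -0.47, 0.468, -0.528]
ft_force: [-7.2, -3.5, 2.5]
grip_width: 0.0556
```

It's home: x is stuck at 0.5455 while the axial force climbs 2.5, 5, 7 N. The implied shoulder position matches the expected mouth within about 1.5 mm. Next: release.

{"method": "drive_tool", "body": {"plan": [[0, 0, 0, 0, 0, 0, 58], [0, 0, 0, 0, 0, 0, 62], [0, 0, -1, 0, 0, 0, 68], [0, 0, -2, 0, 0, 0, 74], [0, 0, -3, 0, 0, 0, 76], [0, 0, -3, 0, 0, 0, 76], [0, 0, -3, 0, 0, 0, 76]]}}

```text
time: 22.2
position: [0.5464, -0.0075, 0.093]
tool_rot: [-0.529, 0.468, -0.47, 0.53]
ft_force: [0.2, -0.1, -0.1]
grip_width: 0.0756
```

```bash
python3 - <<'E'
from h import *
o=get_obs();print(o["grip_width"],o["ft_force"].round(2),o["moment"].round(2),o["position"].round(4),jig().round(4),o["time"]);im=camera("wrist");cv2.imwrite("pics/w9raw.png",im)
cv2.imwrite("pics/w9.png",cv2.resize(im[130:260,170:412],None,fx=3.3,fy=3.3,interpolation=cv2.INTER_CUBIC))
E
```

```text
0.07556877497316468 [ 0.15 -0.07 -0.07] [-0.05 -0.15 -0.04] [ 0.5464 -0.0075  0.093 ] [-0.0835 -0.0841  0.093 ] 22.2
```

View pics/w9.png

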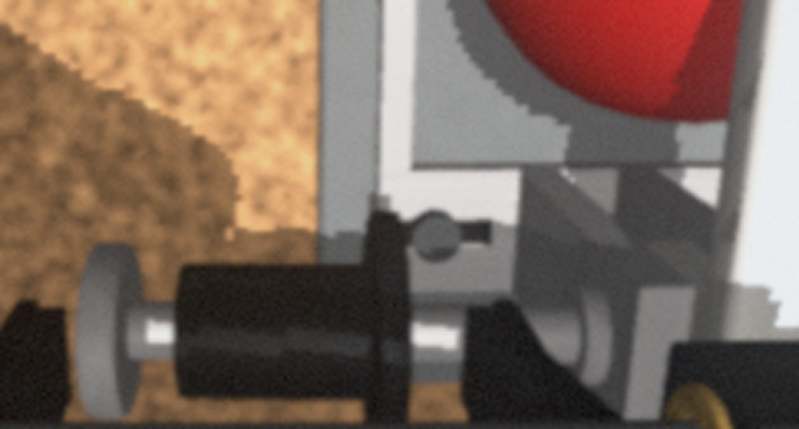

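The shoulder collar sits against the cheek (crop 600,335), and the button's gap to the handle has widened (crop 143–178). The pictures are used up, so I'll check the button travel numerically and then retreat upward.

```bash
python3 - <<'E'
from h import *
ob={"w6raw":([0.4678137,-0.0178259,0.0925376],[-0.52903,0.46912,-0.469198,0.529062]),"w9raw":(None,None)}
for n in ob:
    im=cv2.cvtColor(cv2.imread(f"pics/{n}.png"),cv2.COLOR_BGR2GRAY)
    for r in(225,230,235):print(n,r,[(c,int(v)) for c,v in zip(range(186,236),im[r,186:236])][::1] if 0 else im[r,186:236].tolist())
    for r in(225,230,):print(" flange",im[r,275:305].tolist())
E
```

```text
w6raw 225 [140, 137, 120, 86, 50, 37, 37, 36, 32, 31, 32, 35, 36, 35, 39, 32, 41, 55, 95, 126, 137, 138, 136, 138, 138, 138, 139, 138, 137, 127, 107, 91, 86, 94, 107, 111, 108, 96, 76, 45, 33, 35, 38, 36, 39, 35, 37, 39, 37, 32]
w6raw 230 [93, 58, 34, 35, 38, 34, 31, 34, 31, 36, 37, 38, 34, 34, 37, 35, 37, 58, 103, 139, 152, 147, 146, 147, 150, 148, 149, 150, 141, 135, 108, 91, 100, 121, 143, 147, 142, 125, 86, 53, 44, 42, 39, 40, 42, 44, 44, 40, 43, 39]
w6raw 235 [37, 34, 35, 33, 30, 34, 31, 34, 36, 37, 33, 39, 32, 35, 36, 33, 41, 64, 112, 150, 158, 162, 162, 161, 161, 160, 160, 159, 152, 139, 116, 92, 105, 133, 154, 159, 155, 129, 91, 58, 54, 43, 47, 47, 48, 45, 48, 44, 47, 49]
 flange [37, 40, 34, 35, 31, 37, 32, 39, 34, 38, 33, 35, 36, 37, 36, 44, 37, 39, 35, 38, 37, 36, 34, 40, 36, 35, 38, 40, 37, 34]
 flange [39, 41, 39, 35, 41, 40, 40, 40, 39, 41, 38, 34, 35, 31, 38, 37, 44, 38, 34, 41, 35, 34, 38, 38, 38, 33, 32, 36, 31, 39]
w9raw 225 [29, 30, 29, 51, 78, 94, 103, 105, 109, 113, 113, 115, 113, 114, 115, 109, 111, 112, 99, 78, 66, 67, 76, 89, 96, 95, 94, 94, 99, 99, 100, 97, 99, 96, 97, 91, 76, 44, 35, 33, 24, 29, 31, 28, 27, 30, 24, 28, 26, 31]
w9raw 230 [27, 24, 30, 47, 82, 111, 114, 114, 118, 122, 119, 122, 120, 122, 126, 121, 122, 114, 97, 79, 71, 77, 98, 120, 126, 128, 125, 137, 182, 221, 228, 226, 227, 228, 225, 207, 151, 80, 36, 38, 38, 34, 30, 36, 38, 45, 39, 41, 44, 44]
w9raw 235 [35, 29, 24, 32, 66, 97, 109, 120, 128, 128, 129, 129, 131, 131, 133, 130, 128, 116, 99, 74, 69, 74, 94, 117, 123, 123, 125, 123, 127, 125, 126, 126, 125, 123, 124, 111, 86, 60, 45, 49, 47, 44, 39, 38, 43, 42, 44, 44, 45, 44]
 flange [32, 36, 35, 34, 27, 32, 33, 36, 30, 33, 33, 35, 36, 35, 33, 38, 33, 31, 32, 53, 78, 91, 93, 90, 93, 94, 89, 93, 92, 91]
 flange [40, 41, 39, 32, 38, 35, 33, 27, 29, 28, 34, 35, 33, 33, 32, 34, 31, 32, 57, 115, 180, 214, 221, 220, 221, 219, 221, 219, 220, 219]
```

{"method": "drive_tool", "body": {"plan": [[0, -5, 0, 0, 0, 0, 76], [0, -12, 0, 0, 0, 0, 76], [0, -25, 0, 0, 0, 0, 76], [0, -45, 0, 0, 0, 0, 76], [0, -70, 0, 0, 0, 0, 76], [10, -100, -10, 0, 0, 0, 76], [40, -115, -15, 0, 0, 0, 76], [70, -115, -20, 0, 0, 0, 76], [70, -115, -20, 0, 0, 0, 76], [70, -115, -20, 0, 0, 0, 76]]}}

```text
time: 23.25
position: [0.5336, -0.0796, 0.2085]
tool_rot: [-0.529, 0.469, -0.47, 0.529]
ft_force: [0.2, 0.4, 0.3]
grip_width: 0.0759
```

```bash
python3 - <<'E'
from h import *
o=get_obs();print(o["position"],o["ft_force"],o["time"]);C=cam("wrist",o);im=camera("wrist");cv2.imwrite("pics/w10.png",im)
ex=np.array([np.cos(.12),np.sin(.12),0])
for t,z in(("pin_hole",.085),("pin_shoulder",.085),("pin_flange",.085),("pin_grip",.085),("ball_sample_center",.067)):
    print(t,[(np.round(d["location"],1).tolist(),round(d["conf"],2),jig(atz(C,d["location"],z)).round(4)) for d in mark_of("wrist",t)][:3])
# rectified strip along the pin axis, 1 px = 0.5 mm, at z=.085
h=CTR+(-.0165)*ex+(-.084)*np.array([-ex[1],ex[0],0]);ey=np.array([-ex[1],ex[0],0])
xs=np.arange(-.125,.01,.0005);g=cv2.cvtColor(im,cv2.COLOR_BGR2GRAY)
for y in(.0,.012,.016):
    P=proj(C,[h+x*ex+y*ey+[0,0,.085] for x in xs]).astype(np.float32)
    v=cv2.remap(g,P[None,:,:],None,cv2.INTER_LINEAR)[0];print(y,P[0],P[-1],list(zip((xs*1000).round(1).tolist()[::2],v.tolist()[::2])))
E
```

```text
[ 0.53355097 -0.07960501  0.2084579 ] [0.24016615 0.38900851 0.25711171] 23.25
pin_hole [([337.7, 115.8], 0.77, array([-0.019 , -0.0851,  0.085 ]))]
pin_shoulder [([340.3, 118.3], 0.8, array([-0.0163, -0.0874,  0.085 ])), ([201.5, 224.8], 0.8, array([-0.1592, -0.2011,  0.085 ]))]
pin_flange [([300.7, 117.0], 0.9, array([-0.0557, -0.0864,  0.085 ])), ([271.8, 112.8], 0.6, array([-0.0843, -0.0825,  0.085 ])), ([201.6, 205.1], 0.56, array([-0.1578, -0.1781,  0.085 ]))]
pin_grip [([273.0, 113.1], 0.59, array([-0.0831, -0.0828,  0.085 ])), ([205.6, 194.6], 0.57, array([-0.153 , -0.1663,  0.085 ])), ([338.6, 118.9], 0.44, array([-0.0179, -0.088 ,  0.085 ]))]
ball_sample_center [([482.1, 109.8], 0.83, array([ 0.1475, -0.0761,  0.067 ])), ([354.6, 24.7], 0.58, array([-0.0027,  0.0025,  0.067 ]))]
0.0 [213.45589 114.59607] [349.7878  114.82689] [(-125.0, 186), (-124.0, 194), (-123.0, 195), (-122.0, 190), (-121.0, 181), (-120.0, 172), (-119.0, 169), (-118.0, 170), (-117.0, 171), (-116.0, 178), (-115.0, 187), (-114.0, 190), (-113.0, 190), (-112.0, 189), (-111.0, 188), (-110.0, 190), (-109.0, 19
[... 4708 characters left out ...]
 (-43.0, 50), (-42.0, 51), (-41.0, 57), (-40.0, 89), (-39.0, 136), (-38.0, 160), (-37.0, 165), (-36.0, 163), (-35.0, 166), (-34.0, 164), (-33.0, 166), (-32.0, 166), (-31.0, 164), (-30.0, 164), (-29.0, 166), (-28.0, 164), (-27.0, 165), (-26.0, 165), (-25.0, 166), (-24.0, 164), (-23.0, 164), (-22.0, 163), (-21.0, 164), (-20.0, 164), (-19.0, 163), (-18.0, 163), (-17.0, 161), (-16.0, 161), (-15.0, 160), (-14.0, 157), (-13.0, 156), (-12.0, 156), (-11.0, 158), (-10.0, 159), (-9.0, 155), (-8.0, 142), (-7.0, 120), (-6.0, 104), (-5.0, 99), (-4.0, 97), (-3.0, 97), (-2.0, 98), (-1.0, 98), (0.0, 96), (1.0, 94), (2.0, 95), (3.0, 99), (4.0, 123), (5.0, 162), (6.0, 189), (7.0, 193), (8.0, 184), (9.0, 157)]
```

The button reads as sprung out: its gap to the handle measures about 11 mm (10 released, 4 squeezed). The shoulder is at the cheek and the gripper is clear, so I'm handing in.

```bash
python3 -c "
from rig import *
print(hand_in(),get_obs()['time'],get_obs()['ft_force'])"
```

```text
the job is handed in; nothing more can be done
the job is handed in; nothing more can be done
```

The job is handed in: the strap is down, and the pin is through the fork and lug up to its shoulder with its button released. The run took about 23 s of the 56 s, and no verdict was reported.

**How it went**
- **Strap:** I swung it down from about 1.2 rad and pressed until it met its stop. TCP height was 127.4 mm against an expected 127.1 mm, with about 12 N of push.
- **Pin:** I squeezed it at the button and flange, carried it level, and shifted it 1.8 mm sideways after seeing the hole mouth in the wrist camera. The highest force I read during insertion was about 8 N. The shoulder came home with the position fixed at x = 0.5455 m while the push rose to about 8 N.

**Last checks**
- **Button:** the gap from button to handle measures about 11 mm, against 10 mm released and 4 mm squeezed in. That agrees with the button fully out. The measurement has a scale error of a few percent.
- **Shoulder:** the detector put it within about 3 mm of the hole mouth along the pin and within about 2.5 mm sideways. The detected marks scatter by 2–3 mm.
- **Gripper:** it is about 115 mm above its release point, with contact force near zero.

**Not re-measured at the end**
- The strap angle; the pin now passes through its lug.
- The ball sample. The detector placed it at the jig's middle, within about 3 mm.
- The bystanders. I did not knowingly touch any of them.

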